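# Click the suppressor cartridge into its holder

## Task

Pick up the white cartridge with the tongue on its end, lay it in the open channel of the docking plate with the tongue towards the catch, and slide it along into the catch until the side ball clicks into the tongue's notch and the cartridge stays held against the seat pin. Press gently, never forcing it, then let go; leave the other things on the bench alone.

Things in the scene. Friction and masses are not known exactly. Their poses are not given: they have to be found in the camera images.
- cartridge: Loose white plastic block, 250 g, 70 (x) x 34 (y) x 50 (z) mm, with a low tongue on its +x end. Origin: underside, beneath the block's centre; z up. Lies on its underside, any small yaw. Grip across the 34 mm width, finger tips at least 18 mm above the underside. Leave alone: a similar white block without tongue (46 mm long), bottle, jar, wrench.
- tip (a point): End of the cartridge's tongue, at its underside, 79 mm from the cartridge's origin along x. The tongue is 44 mm long, 26 mm wide, 16 mm high, flush with the underside; the last 12 mm taper. On its -y side an upright notch 5 mm deep, 18 to 32 mm from this tip.
- dock: Fixed white plate 260 (x) x 110 (y) x 6 mm, origin at the centre of its underside, x along the channel towards the catch. Two aluminium rails form an open-topped channel 37 mm wide, centred on y = 0, x -105 to +15 mm; flared rail tops reach z = 20 mm. The cartridge lies on the plate (z = 6 mm), its x along the dock's x. Pushing with over 25 N damages the catch.
- lay (a point): Point on the plate's top in the channel, at x = -69 mm in the dock frame: with the cartridge's origin here the tongue is clear of the catch. From here the cartridge is slid 50 to 94 mm along +x until home (its origin then lies somewhere from x = -19 to +25 mm in the dock frame, depending on the catch).
- mouth (a point): x = +20 mm in the dock frame, on the plate: NEAREST place of the catch's mouth. The grey catch (top 29 mm above the bench, pocket 28 mm wide, 18 mm high) is clamped 0 to 44 mm farther along +x, not reported: feel or see it. A sprung ball in its -y wall, 16 mm inside, resists the tongue with 5 to 10 N and snaps into the notch 40 mm inside; a rigid stop follows 1.5 mm on.
- seat_pin (a joint): Spring pin at the end of the catch's pocket; its upright steel flag shows behind the catch. In m: 0 = free, grows as the tongue presses it along +x, up to 0.0065 at the rigid stop, against 1 to 3 N. It is touched 5 mm before the click; clicked and let go, it stays at 0.0035 to 0.005. Not clicked, the cartridge is pushed back or stays short of it.

How it is judged:
By the outcome, as a careful person would: the job done as asked, in the order asked, and still so for the second after the job is handed in, with the robot touching nothing.
It also fails if it takes over 67 s, if anything falls off the work surface, if the arm or the gripper's body presses on something with over 40 N, if the wrist force passes 120 N, or if a joint passes its speed limit or range.

## Robot

A 6-joint arm with a two-finger parallel gripper is mounted at the origin on the work surface. World frame = base frame: x ahead of the robot, y to its left, z up, the work surface at z = 0. Lengths are in m, angles in rad, forces in N, time in s.
With the tool pointing down it reaches from about 0.275 to 0.825 m from the base axis. Payload 5.2 kg.
Tool frame: the origin (TCP) lies at the very end of the fingers, on their centre line; the grasp point (between the pads) lies 19 mm behind it; z points along the fingers, y is the line along which they close (so a half turn about z gives the same grasp; the last joint's range is limited). The gripper opens to 93 mm and grips with 3 to 60 N. Pads are 15 mm wide; open, the fingers measure 128 mm over their backs; the gripper's body (75 mm by 188 mm) begins 65 mm behind the grasp point.
Start: joints at [-1.523, 0.259, 1.535, -0, 1.348, -0.203], TCP at [0.137, -0.533, 0.219] pointing down, gripper open.
Joint ranges: [-3.14, 3.14], [-0.91, 2.08], [0.19, 2.58], [-1.22, 4.36], [0.22, 2.71], [-3.12, 3.12]. Speed limits (rad/s): [2.57, 2.57, 3.14, 3.14, 3.14, 3.14].

## Interface

Orientations are given as [roll, pitch, yaw] about the fixed x, y, z axes, in that order (R = Rz(yaw) Ry(pitch) Rx(roll)).
In Python, from rig import ctrl gives the robot as it stands.
- The arm moves only by the tool move_arm, never from a script. Its argument "plan" is a list of rows, each a list of 5 numbers: the shift along the tool's x, y, z in cm, then the turn about the tool's z in degrees, then the closure, from -1 (fully open) to 1 (shut), so that 0 is half open. A call has exactly 8 rows; each row shifts and turns the commanded pose from where the row before left it, along the tool's axes as they then stand; what a row does not reach is not made up. A row lasts 1/10 s, in which the tool goes at most 50 mm and 8.59 degrees, less where a joint would pass 70% of its speed; a pose out of reach is approached as far as the arm can. A call is refused whole if a number of a shift passes 5 or a number of a turn 8.59, either way. A call with a gripper value outside its range is refused whole. The fingers move at their own pace and stop on an object; the grip force is fixed at half the most. Time passes only in rows, so rows that do not move let the fingers close, or fill a call up. It gives the time, the measured TCP pose, the force, the opening and the grip force at its end, in the units of the state.
- ctrl.get_state(): the state, without advancing time (a new reading comes with each control period).
- ctrl.snapshot(name): name is "side" or "top" or "wrist"; returns the picture (420x560x3 uint8, red, green, blue); there is no depth.
- ctrl.camera_info(name): a dict with "camera_matrix" (3x3 intrinsics, pixels), "R" (3x3) and "t" (3): a world point X has camera coordinates R X + t. Camera axes: x right, y down, z forward; pixel columns grow to the right and rows downward; lengths in m; the calibration is good to about 2 mm. A picture is of the moment at which its call begins: read the wrist's pose just before it. camera_info takes no time and is no camera call; for the wrist camera it gives the pose at the moment of the call.
- ctrl.sign_off(): hands the job in; it is judged then, once.
The state is a dict: "clock": time; "joint_positions": joint angles; "joint_velocities": joint speeds; "effort": joint torques, N m; "ee_pos": TCP position; "tool_rot": TCP orientation; "wrist_force": force on the tool from outside, world axes, zero at the start; "moment": the same for the moment, N m; "opening": finger opening in m; "grip_force": force on a finger pad.
Only numpy, scipy, OpenCV 4.12 (cv2) and the standard library are available. Lean on these libraries where they do the work, as an engineer would, in place of code of your own. Each camera call takes 0.05 s, during which the arm holds its last target. There are 200 camera calls.

## Working session

There is one attempt and no reset: what is moved stays moved. The work goes in short steps, Python scripts to look and compute and a tool call to move; the robot and the scene stay as the last step left them, time stands still between calls to the robot, and variables do not carry over. Pictures are saved under pics/ and viewed, at most 10 in all, crops included, and the job is handed in when it is done.

Besides the shell and the picture viewer there is one more tool, called as a command line: name --pt "numbers of a row" for each row, then --argument value for the rest. move_arm: Moves the arm, as the interface text tells. Its arguments: {"type":"object","properties":{"plan":{"type":"array"}},"required":["plan"]}

```bash
mkdir -p pics; ls
python3 - <<'E'
from rig import ctrl
import cv2,numpy as np
s=ctrl.get_state();print(s['clock'],s['ee_pos'],s['tool_rot'],s['wrist_force'],s['opening'])
for n in ("top","side"):
    cv2.imwrite(f"pics/{n}0.png",ctrl.snapshot(n)[:,:,::-1])
    i=ctrl.camera_info(n);print(n,np.round(i['camera_matrix'],1).tolist(),np.round(-i['R'].T@i['t'],3),np.round(i['R'],2).tolist())
E
```

```text
pics
0.0 [ 0.1365013  -0.53223805  0.21783177] [-3.13984390e+00 -3.52350463e-04  2.50810525e-01] [-0.72417027 -0.13210532  0.25304022] 0.09285467851803365
top [[426.0, 0.0, 285.7], [0.0, 426.0, 206.3], [0.0, 0.0, 1.0]] [ 0.525 -0.049  0.797] [[-0.02, -1.0, 0.03], [-1.0, 0.02, -0.08], [0.08, -0.03, -1.0]]
side [[461.5, 0.0, 275.1], [0.0, 461.5, 209.2], [0.0, 0.0, 1.0]] [ 0.283 -0.781  0.609] [[0.92, -0.38, -0.01], [-0.23, -0.53, -0.81], [0.3, 0.75, -0.58]]
```

View pics/top0.png

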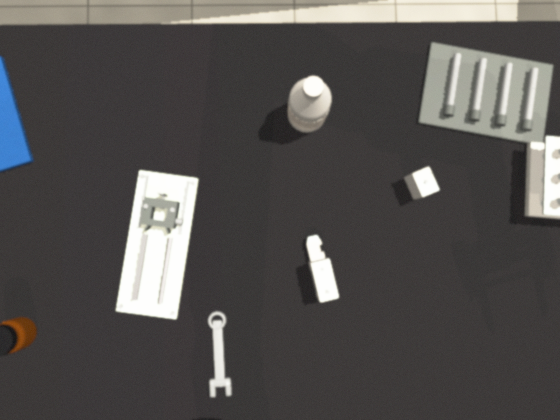

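View pics/side0.png

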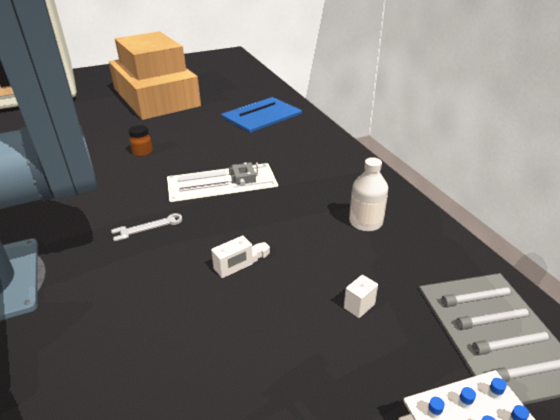

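Top view: the cartridge is at about (325,280) with its tongue towards (313,240). The dock plate is at about (157,245) with the catch at about (160,213), towards world +x. Next I measure with masks.

```bash
cat > h.py <<'E'
from rig import ctrl
import cv2,numpy as np
def ray(i,px,z):
    px=np.atleast_2d(np.float64(px)); K,R,t=i['camera_matrix'],np.array(i['R']),np.array(i['t'])
    d=np.c_[px,np.ones(len(px))]@np.linalg.inv(K).T@R; c=-R.T@t
    return c+d*((z-c[2])/d[:,2])[:,None]
def px(i,X):
    q=np.atleast_2d(X)@np.array(i['R']).T+i['t']; q=q@np.array(i['camera_matrix']).T; return q[:,:2]/q[:,2:]
E
python3 - <<'E'
from h import *
im=cv2.imread("pics/top0.png");i=ctrl.camera_info("top")
g=im.min(2);m=(g>110).astype(np.uint8)
for name,(x0,y0,x1,y1),z in (("dock",(105,160,205,325),.006),("cart",(295,228,350,310),.05)):
    w=np.zeros_like(m);w[y0:y1,x0:x1]=m[y0:y1,x0:x1]
    c=max(cv2.findContours(w,0,1)[0],key=cv2.contourArea)
    b=cv2.boxPoints(cv2.minAreaRect(c));W=ray(i,b,z)
    d=W[1]-W[0];e=W[2]-W[1]
    print(name,b.round(1).tolist(),W.mean(0).round(4),[np.linalg.norm(d).round(4),np.linalg.norm(e).round(4)],np.degrees([np.arctan2(d[1],d[0]),np.arctan2(e[1],e[0])]).round(1))
a=cv2.resize(im[165:325,105:205],None,fx=3.6,fy=3.6,interpolation=2);b=cv2.resize(im[225:315,290:355],None,fx=6.4,fy=6.4,interpolation=2)
h=max(a.shape[0],b.shape[0]);p=lambda q:cv2.copyMakeBorder(q,0,h-q.shape[0],0,0,0)
o=np.hstack([p(a),p(b)]);print(o.shape,a.shape);cv2.imwrite("pics/crop1.png",o)
E
```

```text
dock [[114.5, 311.29998779296875], [136.8000030517578, 167.39999389648438], [199.0, 177.10000610351562], [176.6999969482422, 320.8999938964844]] [0.5254 0.1677 0.006 ] [np.float64(0.2651), np.float64(0.1168)] [ -8.3 -99.9]
cart [[302.70001220703125, 236.6999969482422], [323.70001220703125, 231.60000610351562], [339.79998779296875, 298.20001220703125], [318.79998779296875, 303.29998779296875]] [ 0.4775 -0.1287  0.05  ] [np.float64(0.0381), np.float64(0.1184)] [ -77.7 -168. ]
(576, 776, 3) (576, 360, 3)
```

View pics/crop1.png

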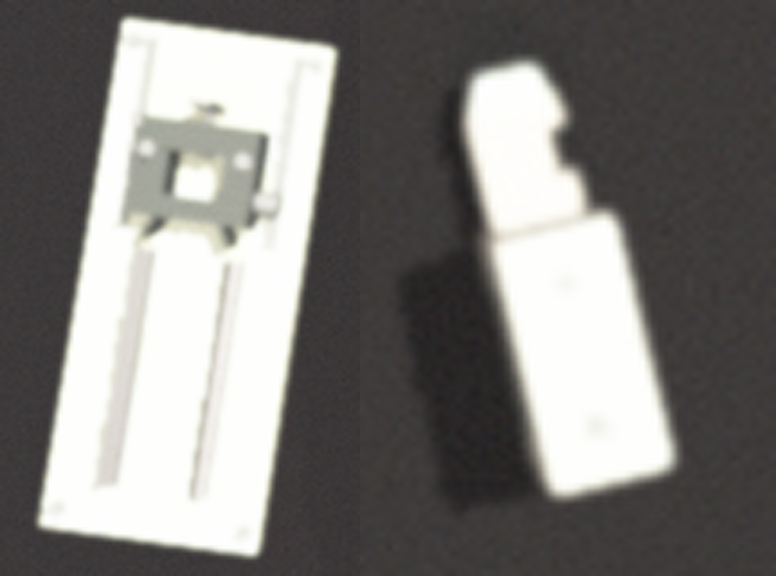

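The crop shows the block's top corners at (487,240),(612,212),(675,468),(553,497) and the plate corners at (122,18),(337,45),(258,555),(38,525). The catch's front top edge runs from (122,222) to (250,230), with its back edge from (140,117) to (268,133).

Run:
```python
from h import *
i=ctrl.camera_info("top")
A=lambda p:np.array([105,165])+np.array(p)/3.6-.36
B=lambda p:np.array([290,225])+(np.array(p)-[360,0])/6.4-.42
c=ray(i,B([(487,240),(612,212),(675,468),(553,497)]),.05)
ax=(c[0]+c[1]-c[2]-c[3])[:2]; print("cart",c.mean(0).round(4),np.degrees(np.arctan2(ax[1],ax[0])),np.linalg.norm(ax)/2,np.linalg.norm(c[0]-c[1]))
d=ray(i,A([(122,18),(337,45),(258,555),(38,525)]),.006)
ax=(d[0]+d[1]-d[2]-d[3])[:2]; o=d.mean(0); u=ax/np.linalg.norm(ax)
print("dock",o.round(4),np.degrees(np.arctan2(ax[1],ax[0])),np.linalg.norm(ax)/2,np.linalg.norm(d[0]-d[1]))
v=np.array([-u[1],u[0]])
k=ray(i,A([(122,222),(250,230),(140,117),(268,133)]),.029)
r=ray(i,A([(108,487),(200,498),(145,250),(235,262)]),.02)
for q in (*k,*r): e=(q-o)[:2]; print(np.round([e@u,e@v],4))
print("lay",o[:2]-.069*u)
t=ray(i,B([(487,70)+(0,0)][0][:2]),.016);print(t)
```

```text
cart [ 0.4557 -0.1333  0.05  ] 12.673510446701181 0.07107612165618772 0.03503026297817107
dock [0.5257 0.1671 0.006 ] -8.942163334572351 0.2606877808664815 0.11157667929166978
[0.0259 0.0314]
[ 0.0305 -0.0317]
[0.0788 0.0311]
[ 0.0796 -0.0331]
[-0.1045  0.0199]
[-0.1039 -0.0258]
[0.0135 0.0207]
[ 0.0136 -0.0247]
lay [0.45751481 0.17779523]
[[ 0.53347546 -0.11227014  0.016     ]]
```

move_arm --pt "0 0 0 1.7 -1" --pt "3 -2.4 0 0 -1" --pt "3 -2.4 0 0 -1" --pt "3 -2.4 0 0 -1" --pt "3 -2.4 0 0 -1" --pt "3 -2.4 0 0 -1" --pt "3 -2.4 0 0 -1" --pt "3 -2.4 0 0 -1"

```text
clock: 0.9
ee_pos: [0.3052, -0.3214, 0.2186]
tool_rot: [3.142, -0.0, 0.219]
wrist_force: [0.4, 0.4, 1.5]
opening: 0.0925
grip_force: 0.0
```

move_arm --pt "3 -2.4 0 0 -1" --pt "3 -2.4 0 0 -1" --pt "3 -2.4 0 0 -1" --pt "3 -2.4 0 0 -1" --pt "3 -2.4 0 0 -1" --pt "3 -2.4 0 0 -1" --pt "0.9 -0.7 2 0 -1" --pt "0 0 2 0 -1"

```text
clock: 1.7
ee_pos: [0.4573, -0.1324, 0.1785]
tool_rot: [3.141, -0.002, 0.223]
wrist_force: [-0.2, -0.8, -0.0]
opening: 0.093
grip_force: 0.0
```

move_arm --pt "0 0 3 0 -1" --pt "0 0 3 0 -1" --pt "0 0 0 0 -1" --pt "0 0 0 0 -1" --pt "0 0 0 0 -1" --pt "0 0 0 0 -1" --pt "0 0 0 0 -1" --pt "0 0 0 0 -1"

```text
clock: 2.5
ee_pos: [0.4562, -0.1343, 0.1194]
tool_rot: [3.141, -0.001, 0.221]
wrist_force: [-1.1, 0.2, 0.3]
opening: 0.0933
grip_force: 0.0
```

Run:
```python
from h import *
i=ctrl.camera_info("wrist");im=ctrl.snapshot("wrist")[:,:,::-1]
cv2.imwrite("pics/w1.png",im);print(px(i,[[.4557,-.1333,.05]]))
s=ctrl.get_state();print(s['ee_pos'],np.degrees(s['tool_rot']),s['wrist_force'])
```

```text
[[279.6756614  216.60408578]]
[ 0.45607361 -0.13420861  0.11920968] [ 1.79960425e+02 -4.37159868e-02  1.26640182e+01] [-0.57389861  0.77885536  0.75554088]
```

View pics/w1.png

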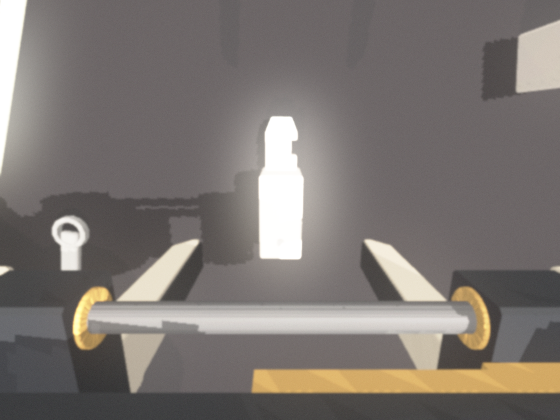

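Wrist view: the block spans x 259–302 and y 170–258, 2 px from the prediction, between the fingers. I descend and grip.

move_arm --pt "0 0 3 0 -1" --pt "0 0 3 0 -1" --pt "0 0 2 0 -1" --pt "0 0 1 0 -1" --pt "0 0 0.7 0 -1" --pt "0 0 0 0 -1" --pt "0 0 0 0 0" --pt "0 0 0 0 1"

```text
clock: 3.35
ee_pos: [0.4566, -0.1345, 0.0225]
tool_rot: [3.14, -0.001, 0.221]
wrist_force: [-0.4, 0.3, 0.1]
opening: 0.0819
grip_force: 0.0
```

move_arm --pt "0 0 0 0 1" --pt "0 0 0 0 1" --pt "0 0 0 0 1" --pt "0 0 0 0 1" --pt "0 0 0 0 1" --pt "0 0 0 0 1" --pt "0 0 0 0 1" --pt "0 0 0 0 1"

```text
clock: 4.15
ee_pos: [0.4558, -0.134, 0.0217]
tool_rot: [-3.141, 0.0, 0.221]
wrist_force: [-0.7, 0.7, 1.0]
opening: 0.0341
grip_force: 30.0
```

move_arm --pt "0 0 -1 0 1" --pt "0 0 -2 0 1" --pt "0 0 -3 0 1" --pt "0 0 -3 0 1" --pt "0 0 0 5.4 1" --pt "0 0 0 5.4 1" --pt "0 0 0 5.4 1" --pt "0 0 0 5.4 1"

```text
clock: 4.95
ee_pos: [0.4556, -0.1339, 0.1121]
tool_rot: [3.142, 0.0, -0.16]
wrist_force: [0.5, 0.2, -2.0]
opening: 0.0338
grip_force: 30.0
```

move_arm --pt "-0.5 -2 0 0 1" --pt "-0.7 -4 0 0 1" --pt "-0.7 -5 0 0 1" --pt "-0.7 -5 0 0 1" --pt "-0.7 -5 0 0 1" --pt "-0.7 -5 0 0 1" --pt "-0.5 -3.5 0 0 1" --pt "-0.2 -1.3 0 0 1"

```text
clock: 5.75
ee_pos: [0.4566, 0.1786, 0.1121]
tool_rot: [-3.141, -0.0, -0.152]
wrist_force: [-0.1, -0.1, -2.8]
opening: 0.0338
grip_force: 30.0
```

move_arm --pt "0 0 0 0 1" --pt "0 0 0 0 1" --pt "0 0 0 0 1" --pt "0 0 0 0 1" --pt "0 0 0 0 1" --pt "0 0 0 0 1" --pt "0 0 0 0 1" --pt "0 0 0 0 1"

```text
clock: 6.55
ee_pos: [0.4572, 0.1754, 0.1117]
tool_rot: [3.142, 0.0, -0.156]
wrist_force: [-0.8, 0.9, -2.2]
opening: 0.0339
grip_force: 30.0
```

Run:
```python
from h import *
i=ctrl.camera_info("wrist");s=ctrl.get_state();im=ctrl.snapshot("wrist")[:,:,::-1]
cv2.imwrite("pics/w2.png",im)
print(s['clock'],s['ee_pos'],np.degrees(s['tool_rot']),s['wrist_force'],s['opening'])
o=np.array([.5257,.1671]);a=np.radians(-8.94);u=np.array([np.cos(a),np.sin(a)]);v=np.array([-u[1],u[0]])
for x,y,z in ((.015,.0185,.02),(.015,-.0185,.02),(-.105,.0185,.02),(.02,0,.006),(.13,.055,.006),(.13,-.055,.006)): print((x,y,z),px(i,[[*(o+x*u+y*v),z]]).round(0))
```

```text
6.55 [0.45721555 0.17540545 0.11166052] [ 1.79998101e+02  5.03564486e-04 -8.94480379e+00] [-0.76164925  0.85838145 -2.1886612 ] 0.03388056546122146
(0.015, 0.0185, 0.02) [[254. 108.]]
(0.015, -0.0185, 0.02) [[300. 108.]]
(-0.105, 0.0185, 0.02) [[257. 247.]]
(0.02, 0, 0.006) [[278. 102.]]
(0.13, 0.055, 0.006) [[203. -54.]]
(0.13, -0.055, 0.006) [[351. -54.]]
```

View pics/w2.png

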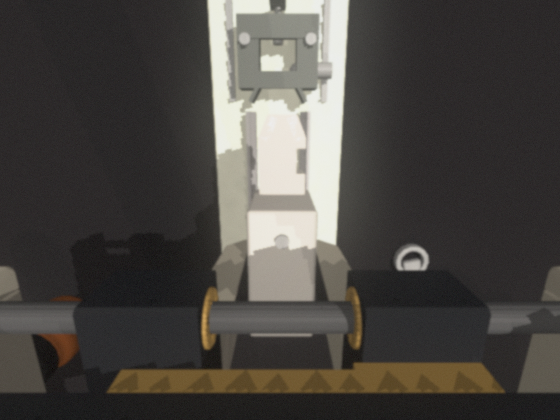

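Wrist view: the catch front edge is at row ~90 and spans x 236–319. The rails sit at x 246–257 and 300–309, the held cartridge's tongue tip is at about (282,115). I refine the rail centre and catch numerically.

Run:
```python
from h import *
i=ctrl.camera_info("wrist");im=cv2.imread("pics/w2.png");g=cv2.GaussianBlur(im,(3,3),0).min(2)
for y in (75,95,102,108,115,122): print(y,g[y,196:356:2].tolist())
o=np.array([.5257,.1671]);a=np.radians(-8.94);u=np.array([np.cos(a),np.sin(a)]);v=np.array([-u[1],u[0]])
f=lambda p,z:[((q[:2]-o)@u*1e3,(q[:2]-o)@v*1e3) for q in ray(i,p,z)]
print(np.round(f([(236,89),(319,89)],.029),1),np.round(f([(246,112),(257,112),(300,112),(309,112)],.02),1))
```

```text
75 [54, 57, 57, 57, 57, 58, 59, 87, 176, 221, 224, 224, 225, 225, 225, 219, 183, 138, 122, 127, 142, 132, 124, 124, 123, 124, 124, 124, 125, 125, 126, 125, 126, 125, 125, 125, 125, 125, 126, 126, 126, 127, 127, 129, 131, 133, 132, 132, 133, 133, 133, 132, 132, 133, 133, 133, 134, 134, 134, 134, 135, 138, 139, 139, 139, 139, 139, 154, 207, 230, 232, 232, 232, 227, 177, 87, 68, 66, 66, 65]
95 [56, 57, 57, 58, 59, 60, 60, 66, 127, 205, 223, 223, 222, 221, 221, 220, 207, 164, 127, 123, 139, 150, 149, 150, 150, 151, 149, 140, 127, 113, 94, 115, 145, 150, 149, 149, 153, 159, 160, 161, 160, 160, 159, 158, 158, 159, 159, 160, 160, 161, 149, 113, 107, 130, 144, 182, 216, 226, 231, 233, 232, 224, 185, 187, 199, 211, 229, 233, 232, 232, 231, 231, 230, 208, 123, 71, 68, 67, 67, 65]
102 [57, 57, 58, 58, 59, 61, 62, 64, 103, 191, 223, 223, 221, 222, 222, 216, 185, 181, 189, 202, 208, 217, 220, 198, 161, 150, 148, 141, 133, 155, 208, 220, 223, 223, 219, 218, 224, 229, 227, 223, 228, 230, 231, 226, 193, 168, 161, 160, 161, 160, 159, 155, 137, 121, 158, 209, 228, 231, 231, 231, 228, 214, 200, 187, 20
[... 634 characters left out ...]
223, 222, 224, 225, 223, 223, 224, 224, 224, 224, 225, 225, 225, 227, 227, 210, 174, 145, 132, 130, 144, 189, 218, 230, 231, 232, 233, 233, 232, 232, 232, 232, 232, 233, 233, 233, 233, 225, 168, 86, 70, 70, 68, 68, 67]
122 [57, 59, 59, 60, 61, 61, 62, 63, 74, 144, 218, 229, 228, 225, 223, 223, 223, 223, 223, 223, 223, 217, 177, 151, 151, 161, 162, 160, 162, 162, 188, 221, 224, 224, 222, 221, 226, 233, 233, 230, 224, 221, 221, 221, 221, 222, 226, 231, 233, 231, 228, 217, 176, 138, 132, 150, 193, 220, 228, 230, 231, 233, 233, 232, 233, 232, 232, 233, 234, 234, 233, 231, 219, 143, 79, 70, 70, 69, 68, 66]
[[ 28.4  31.4]
 [ 28.4 -31.8]] [[ 12.   25.3]
 [ 11.9  16.5]
 [ 11.9 -18.1]
 [ 11.9 -25.3]]
```

move_arm --pt "-0.2 -0.2 0 0 1" --pt "0 0 2 0 1" --pt "0 0 2 0 1" --pt "0 0 1 0 1" --pt "0 0 0.5 0 1" --pt "0 0 0.5 0 1" --pt "0 0 0 0 1" --pt "0 0 0 0 1"

```text
clock: 7.4
ee_pos: [0.456, 0.1779, 0.0521]
tool_rot: [-3.141, -0.001, -0.156]
wrist_force: [0.0, -0.4, -2.6]
opening: 0.0332
grip_force: 30.0
```

```bash
cat >> h.py <<'E'
o=np.array([.5257,.1671]);a=np.radians(-8.94);u=np.array([np.cos(a),np.sin(a)]);v=np.array([-u[1],u[0]])
def st():
    s=ctrl.get_state();e=np.array(s['ee_pos']);f=np.array(s['wrist_force'])
    print(s['clock'],'uvz mm',np.round([(e[:2]-o)@u*1e3,(e[:2]-o)@v*1e3,e[2]*1e3],1),'F uvz',np.round([f[:2]@u,f[:2]@v,f[2]],1),np.degrees(s['tool_rot']).round(2),s['opening'],s['grip_force'])
E
python3 -c "
from h import *
st()"
```

```text
7.4 uvz mm [-70.6  -0.1  52.1] F uvz [ 0.1 -0.4 -2.6] [-1.7999e+02 -5.0000e-02 -8.9300e+00] 0.03320663966703106 29.98981475830078
```

move_arm --pt "0 0 0.5 0 1" --pt "0 0 0.5 0 1" --pt "0 0 0.4 0 1" --pt "0 0 0.3 0 1" --pt "0 0 0.2 0 1" --pt "0 0 0.2 0 1" --pt "0 0 0 0 1" --pt "0 0 0 0 1"

```text
clock: 8.2
ee_pos: [0.4556, 0.1779, 0.0307]
tool_rot: [-3.142, -0.0, -0.156]
wrist_force: [0.1, -0.2, -1.9]
opening: 0.0338
grip_force: 30.0
```

```bash
python3 -c "
from h import *
st()"
```

```text
8.2 uvz mm [-71.   -0.3  30.7] F uvz [ 0.1 -0.1 -1.9] [-180.     -0.     -8.93] 0.03379129903942683 29.989899694919586
```

No contact yet, with the underside about 3 mm above the plate. I lower it gently.

move_arm --pt "0 0 0.1 0 1" --pt "0 0 0.1 0 1" --pt "0 0 0 0 1" --pt "0 0 0 0 1" --pt "0 0 0.1 0 1" --pt "0 0 0 0 1" --pt "0 0 0 0 1" --pt "0 0 0 0 1"

```text
clock: 9.0
ee_pos: [0.4555, 0.1779, 0.0277]
tool_rot: [3.142, 0.0, -0.156]
wrist_force: [0.0, 0.1, -1.4]
opening: 0.0333
grip_force: 30.0
```

```bash
python3 -c "
from h import *
st()"
```

```text
9.0 uvz mm [-71.   -0.3  27.7] F uvz [-0.   0.1 -1.4] [180.     0.    -8.93] 0.03330751941726653 29.99007672071457
```

move_arm --pt "0 0 0.05 0 1" --pt "0 0 0 0 1" --pt "0 0 0 0 1" --pt "0 0 0 0 1" --pt "0 0 0 0 1" --pt "0 0 0 0 1" --pt "0 0 0 0 1" --pt "0 0 0 0 1"

```text
clock: 9.8
ee_pos: [0.4555, 0.1779, 0.0276]
tool_rot: [-3.142, -0.0, -0.156]
wrist_force: [-2.7, -0.8, 5.9]
opening: 0.0337
grip_force: 30.0
```

Run:
```python
from h import *
st()
im=ctrl.snapshot("side")[:,:,::-1];i=ctrl.camera_info("side");c=px(i,[[*(o-.02*u),.02]])[0].astype(int)
t=ctrl.snapshot("top")[:,:,::-1]
A=cv2.resize(im[c[1]-45:c[1]+45,c[0]-65:c[0]+65],(780,540),interpolation=2)
cv2.imwrite("pics/s2.png",A);cv2.imwrite("pics/t2.png",t)
```

```text
9.8 uvz mm [-71.   -0.3  27.6] F uvz [-2.5 -1.2  5.9] [-1.80e+02 -1.00e-02 -8.93e+00] 0.03371698315443085 29.991790652275085
```

View pics/s2.png

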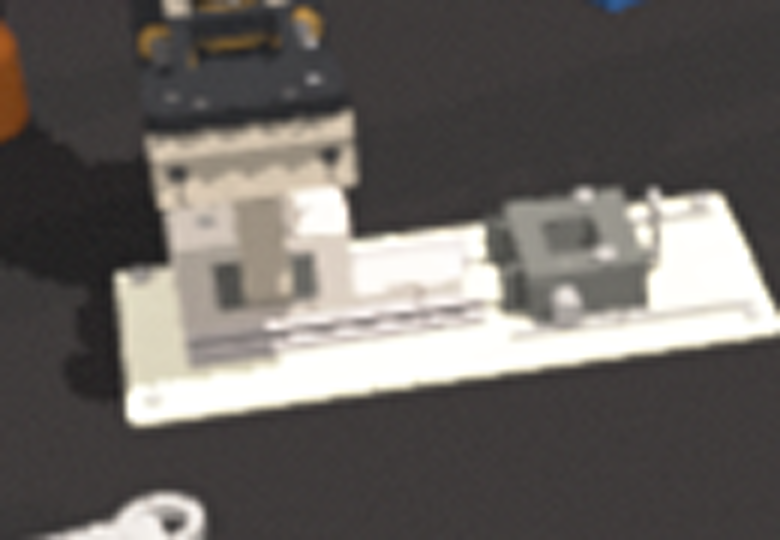

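The side view shows the block flat in the channel at (260,270), with its tongue pointing at the catch mouth at (490,270). I ease the downward load and slide.

move_arm --pt "0 0 -0.04 0 1" --pt "0.3 0 0 0 1" --pt "0.3 0 0 0 1" --pt "0.3 0 0 0 1" --pt "0.3 0 0 0 1" --pt "0.3 0 0 0 1" --pt "0 0 0 0 1" --pt "0 0 0 0 1"

```text
clock: 10.7
ee_pos: [0.4711, 0.1755, 0.0276]
tool_rot: [-3.141, -0.001, -0.156]
wrist_force: [0.0, -1.2, 1.8]
opening: 0.034
grip_force: 30.0
```

```bash
python3 -c "
from h import *
st()"
```

```text
10.7 uvz mm [-55.2  -0.2  27.6] F uvz [ 0.2 -1.2  1.8] [-1.7999e+02 -7.0000e-02 -8.9300e+00] 0.03403401020479931 29.990766942501068
```

move_arm --pt "0.1 0 0 0 1" --pt "0.1 0 0 0 1" --pt "0.1 0 0 0 1" --pt "0.1 0 0 0 1" --pt "0.1 0 0 0 1" --pt "0.1 0 0 0 1" --pt "0 0 0 0 1" --pt "0 0 0 0 1"

```text
clock: 11.5
ee_pos: [0.4757, 0.1747, 0.0276]
tool_rot: [3.141, 0.001, -0.156]
wrist_force: [-3.9, 0.9, 6.2]
opening: 0.0342
grip_force: 30.0
```

```bash
python3 -c "
from h import *
st()"
```

```text
11.5 uvz mm [-50.5  -0.3  27.6] F uvz [-4.   0.3  6.2] [ 1.7999e+02  5.0000e-02 -8.9300e+00] 0.034192080716797996 29.991163909435272
```

move_arm --pt "0 0 -0.03 0 1" --pt "0.1 0 0 0 1" --pt "0.1 0 0 0 1" --pt "0.1 0 0 0 1" --pt "0 0 0 0 1" --pt "0 0 0 0 1" --pt "0 0 0 0 1" --pt "0 0 0 0 1"

```text
clock: 12.3
ee_pos: [0.4792, 0.1741, 0.0277]
tool_rot: [3.142, 0.0, -0.156]
wrist_force: [-0.1, 0.5, -2.5]
opening: 0.0336
grip_force: 30.0
```

```bash
python3 -c "
from h import *
st()"
```

```text
12.3 uvz mm [-47.   -0.3  27.7] F uvz [-0.2  0.4 -2.5] [ 1.80e+02  1.00e-02 -8.93e+00] 0.03360568583783553 29.989778995513916
```

move_arm --pt "0.1 0 0 0 1" --pt "0.1 0 0 0 1" --pt "0.1 0 0 0 1" --pt "0.1 0 0 0 1" --pt "0.1 0 0 0 1" --pt "0.1 0 0 0 1" --pt "0 0 0 0 1" --pt "0 0 0 0 1"

```text
clock: 13.1
ee_pos: [0.4851, 0.1732, 0.0278]
tool_rot: [-3.142, 0.0, -0.156]
wrist_force: [-0.7, 0.4, -1.9]
opening: 0.0337
grip_force: 30.0
```

```bash
python3 -c "
from h import *
st()"
```

```text
13.1 uvz mm [-41.   -0.3  27.8] F uvz [-0.7  0.3 -1.9] [-1.80e+02  1.00e-02 -8.93e+00] 0.03372151175362241 29.9898961186409
```

move_arm --pt "0.1 0 0.01 0 1" --pt "0.1 0 0 0 1" --pt "0.1 0 0 0 1" --pt "0.1 0 0 0 1" --pt "0.1 0 0 0 1" --pt "0.1 0 0 0 1" --pt "0 0 0 0 1" --pt "0 0 0 0 1"

```text
clock: 13.9
ee_pos: [0.4911, 0.1723, 0.0277]
tool_rot: [-3.142, 0.0, -0.156]
wrist_force: [0.3, 1.4, -2.4]
opening: 0.0339
grip_force: 30.0
```

```bash
python3 -c "
from h import *
st()"
```

```text
13.9 uvz mm [-35.   -0.2  27.7] F uvz [ 0.1  1.4 -2.4] [-180.      0.     -8.93] 0.03394512474915071 29.98904675245285
```

move_arm --pt "0.1 0 0 0 1" --pt "0.1 0 0 0 1" --pt "0.1 0 0 0 1" --pt "0.1 0 0 0 1" --pt "0.1 0 0 0 1" --pt "0 0 0 0 1" --pt "0 0 0 0 1" --pt "0 0 0 0 1"

```text
clock: 14.7
ee_pos: [0.4957, 0.1722, 0.0277]
tool_rot: [-3.141, 0.001, -0.156]
wrist_force: [-2.6, 4.9, -1.3]
opening: 0.0338
grip_force: 30.0
```

```bash
python3 -c "
from h import *
st()"
```

```text
14.7 uvz mm [-30.5   0.4  27.7] F uvz [-3.3  4.5 -1.3] [-1.7995e+02  4.0000e-02 -8.9100e+00] 0.03381911560356209 29.99808043241501
```

move_arm --pt "0.1 0 0 0 1" --pt "0.1 0 0 0 1" --pt "0.1 0 0 0 1" --pt "0 0 0 0 1" --pt "0 0 0 0 1" --pt "0 0 0 0 1" --pt "0 0 0 0 1" --pt "0 0 0 0 1"

```text
clock: 15.5
ee_pos: [0.4981, 0.1721, 0.0277]
tool_rot: [-3.14, 0.002, -0.155]
wrist_force: [-3.0, 7.0, -0.5]
opening: 0.0337
grip_force: 30.0
```

```bash
python3 -c "
from h import *
st()"
```

```text
15.5 uvz mm [-28.    0.7  27.7] F uvz [-4.   6.4 -0.5] [-1.7994e+02  9.0000e-02 -8.9100e+00] 0.03366321427871252 30.005264282226562
```

move_arm --pt "0.1 0 0 0 1" --pt "0.1 0 0 0 1" --pt "0.1 0 0 0 1" --pt "0.1 0 0 0 1" --pt "0 0 0 0 1" --pt "0 0 0 0 1" --pt "0 0 0 0 1" --pt "0 0 0 0 1"

```text
clock: 16.3
ee_pos: [0.5022, 0.172, 0.0278]
tool_rot: [-3.14, 0.001, -0.155]
wrist_force: [-4.0, 9.0, 0.4]
opening: 0.0337
grip_force: 30.0
```

```bash
python3 -c "
from h import *
st()"
```

```text
16.3 uvz mm [-23.9   1.2  27.8] F uvz [-5.3  8.3  0.4] [-1.7989e+02  7.0000e-02 -8.9000e+00] 0.03369874600047166 30.021126866340637
```

move_arm --pt "0.1 0 0 0 1" --pt "0.1 0 0 0 1" --pt "0.1 0 0 0 1" --pt "0.1 0 0 0 1" --pt "0.1 0 0 0 1" --pt "0 0 0 0 1" --pt "0 0 0 0 1" --pt "0 0 0 0 1"

```text
clock: 17.1
ee_pos: [0.5087, 0.1711, 0.0278]
tool_rot: [-3.139, -0.001, -0.155]
wrist_force: [0.6, 7.5, -3.7]
opening: 0.0333
grip_force: 30.0
```

```bash
python3 -c "
from h import *
st()"
```

```text
17.1 uvz mm [-17.4   1.3  27.8] F uvz [-0.6  7.5 -3.7] [-1.7987e+02 -8.0000e-02 -8.9100e+00] 0.033307620068778306 30.02523958683014
```

move_arm --pt "0.1 0 0 0 1" --pt "0.1 0 0 0 1" --pt "0.1 0 0 0 1" --pt "0 0 0 0 1" --pt "0 0 0 0 1" --pt "0 0 0 0 1" --pt "0 0 0 0 1" --pt "0 0 0 0 1"

```text
clock: 17.9
ee_pos: [0.5131, 0.17, 0.0283]
tool_rot: [-3.14, -0.004, -0.155]
wrist_force: [3.0, 4.9, -3.0]
opening: 0.0337
grip_force: 30.0
```

```bash
python3 -c "
from h import *
st()"
```

```text
17.9 uvz mm [-12.9   0.9  28.3] F uvz [ 2.2  5.3 -3. ] [-179.88   -0.25   -8.91] 0.03369629103500512 30.00968724489212
```

move_arm --pt "0.1 0 0 0 1" --pt "0.1 0 0 0 1" --pt "0 0 0 0 1" --pt "0 0 0 0 1" --pt "0 0 0 0 1" --pt "0 0 0 0 1" --pt "0 0 0 0 1" --pt "0 0 0 0 1"

```text
clock: 18.7
ee_pos: [0.5144, 0.1689, 0.0282]
tool_rot: [-3.141, -0.003, -0.156]
wrist_force: [5.4, 2.7, -3.0]
opening: 0.0337
grip_force: 30.0
```

```bash
python3 -c "
from h import *
st()"
```

```text
18.7 uvz mm [-11.5  -0.   28.2] F uvz [ 4.9  3.5 -3. ] [-1.7996e+02 -1.7000e-01 -8.9300e+00] 0.03373956325590674 29.999257028102875
```

move_arm --pt "0.1 0 0 0 1" --pt "0.05 0 0 0 1" --pt "0 0 0 0 1" --pt "0 0 0 0 1" --pt "0 0 0 0 1" --pt "0 0 0 0 1" --pt "0 0 0 0 1" --pt "0 0 0 0 1"

```text
clock: 19.5
ee_pos: [0.5146, 0.1685, 0.0279]
tool_rot: [-3.142, -0.001, -0.156]
wrist_force: [3.8, 0.6, 0.3]
opening: 0.0338
grip_force: 30.0
```

```bash
python3 -c "
from h import *
st()"
```

```text
19.5 uvz mm [-11.2  -0.3  27.9] F uvz [3.7 1.2 0.3] [-1.80e+02 -3.00e-02 -8.93e+00] 0.033752443073678216 29.991406202316284
```

move_arm --pt "0.05 0 0 0 1" --pt "0.05 0 0 0 1" --pt "0 0 0 0 1" --pt "0 0 0 0 1" --pt "0 0 0 0 1" --pt "0 0 0 0 1" --pt "0 0 0 0 1" --pt "0 0 0 0 1"

```text
clock: 20.3
ee_pos: [0.5149, 0.1684, 0.0277]
tool_rot: [3.141, 0.001, -0.156]
wrist_force: [0.3, 1.2, 0.7]
opening: 0.0336
grip_force: 30.0
```

```bash
python3 -c "
from h import *
st()"
```

```text
20.3 uvz mm [-10.9  -0.4  27.7] F uvz [0.1 1.3 0.7] [ 1.7999e+02  4.0000e-02 -8.9300e+00] 0.03356335825928789 29.9893319606781
```

move_arm --pt "0.05 0 0 0 1" --pt "0.05 0 0 0 1" --pt "0 0 0 0 1" --pt "0 0 0 0 1" --pt "0 0 0 0 1" --pt "0 0 0 0 1" --pt "0 0 0 0 1" --pt "0 0 0 0 1"

```text
clock: 21.1
ee_pos: [0.5153, 0.1684, 0.0276]
tool_rot: [3.141, 0.002, -0.156]
wrist_force: [-4.5, 2.1, 5.7]
opening: 0.0338
grip_force: 30.0
```

```bash
python3 -c "
from h import *
st()"
```

```text
21.1 uvz mm [-10.4  -0.4  27.6] F uvz [-4.7  1.4  5.7] [ 1.7998e+02  1.0000e-01 -8.9300e+00] 0.03378882956569189 29.989568889141083
```

move_arm --pt "0.05 0 -0.03 0 1" --pt "0 0 0 0 1" --pt "0 0 0 0 1" --pt "-0.05 0 0 0 1" --pt "-0.05 0 0 0 1" --pt "-0.05 0 0 0 1" --pt "0 0 0 0 1" --pt "0 0 0 0 1"

```text
clock: 21.9
ee_pos: [0.5153, 0.1684, 0.0278]
tool_rot: [3.141, 0.0, -0.156]
wrist_force: [-1.1, 1.0, -3.4]
opening: 0.0336
grip_force: 30.0
```

```bash
python3 -c "
from h import *
st()"
```

```text
21.9 uvz mm [-10.5  -0.4  27.8] F uvz [-1.3  0.8 -3.4] [ 1.7999e+02  1.0000e-02 -8.9300e+00] 0.03363753567426257 29.98795062303543
```

move_arm --pt "0 0 0 0 0" --pt "0 0 0 0 0" --pt "0 0 0 0 0" --pt "0 0 0 0 0" --pt "0 0 0 0 0" --pt "0 0 -1 0 0" --pt "0 0 -3 0 0" --pt "0 0 -4 0 0"

```text
clock: 22.7
ee_pos: [0.5138, 0.1682, 0.1079]
tool_rot: [3.14, 0.004, -0.156]
wrist_force: [0.9, 0.3, 1.1]
opening: 0.0466
grip_force: 0.0
```

move_arm --pt "0 0 -3 0 0" --pt "-2 0 -3 0 0" --pt "-4 0 0 0 0" --pt "-4 0 0 0 0" --pt "0 0 0 0 0" --pt "0 0 0 0 0" --pt "0 0 0 0 0" --pt "0 0 0 0 0"

```text
clock: 23.5
ee_pos: [0.4178, 0.1838, 0.1683]
tool_rot: [-3.141, -0.001, -0.156]
wrist_force: [-0.5, -0.1, -0.0]
opening: 0.0466
grip_force: 0.0
```

Run:
```python
from h import *
st()
im=ctrl.snapshot("side")[:,:,::-1];i=ctrl.camera_info("side");c=px(i,[[*(o+.03*u),.02]])[0].astype(int)
iw=ctrl.camera_info("wrist");w=ctrl.snapshot("wrist")[:,:,::-1]
A=cv2.resize(im[c[1]-30:c[1]+30,c[0]-40:c[0]+40],(400,300),interpolation=2)
p=px(iw,[[*(o+.02*u),.03]])[0].astype(int);print(p)
y0=max(p[1]-75,0);x0=max(p[0]-65,0);W=cv2.resize(w[y0:y0+150,x0:x0+100],(400,600),interpolation=2)
print(x0,y0)
cv2.imwrite("pics/w3full.png",w)
cv2.imwrite("pics/r3.png",np.hstack([cv2.copyMakeBorder(A,0,300,0,0,0),W]))
for x in (-.036,-.035+.0245,.0245): print(x,px(iw,[[*(o+x*u),.056]]).round(1))
```

```text
23.5 uvz mm [-109.2   -0.2  168.3] F uvz [-0.5 -0.2 -0. ] [-1.7999e+02 -5.0000e-02 -8.9600e+00] 0.04661494492252298 0.0
[280  57]
215 0
-0.036 [[280.1 121.7]]
-0.010500000000000002 [[280.   90.6]]
0.0245 [[279.9  45.2]]
```

View pics/r3.png

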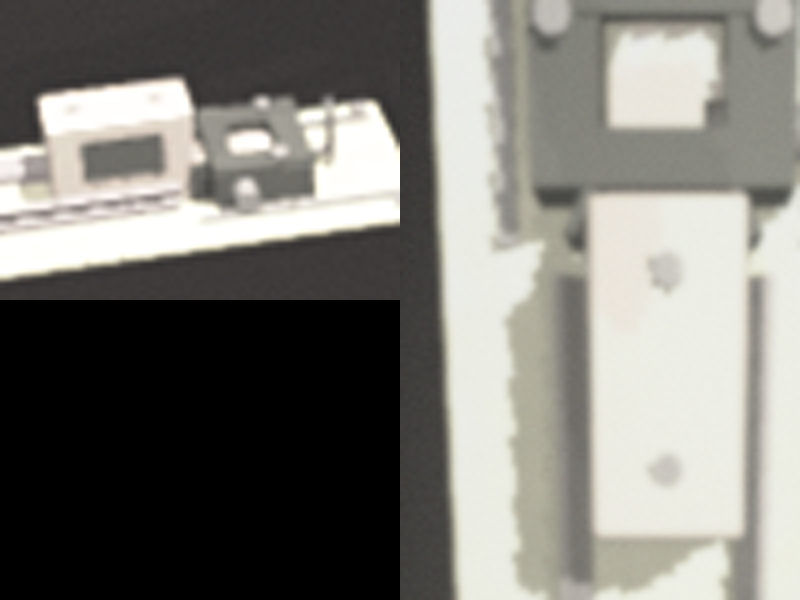

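After release, the wrist view shows the block's front edge against the catch (crop row 192) and its rear at row 535, giving an origin of about −11 to −12 mm. I check how far the pin flag moved by comparing before and after images.

Run:
```python
from h import *
r=[]
for n in ("side","top"):
    i=ctrl.camera_info(n);a=cv2.imread(f"pics/{n}0.png");b=np.mean([ctrl.snapshot(n)[:,:,::-1] for _ in range(4)],0).astype(np.uint8)
    f=o+.085*u;c=px(i,[[*f,.025]])[0].astype(int)
    print(n,c, 'px per 5mm',px(i,[[*(f+.005*u),.025]])[0]-px(i,[[*f,.025]])[0])
    r.append(np.hstack([cv2.resize(q[c[1]-20:c[1]+20,c[0]-25:c[0]+25],(400,300),interpolation=2) for q in (a,b)]))
cv2.imwrite("pics/flag.png",np.vstack(r))
```

```text
side [255 169] px per 5mm [ 1.97426034 -0.26688772]
top [161 196] px per 5mm [ 0.43802042 -2.7236629 ]
```

View pics/flag.png

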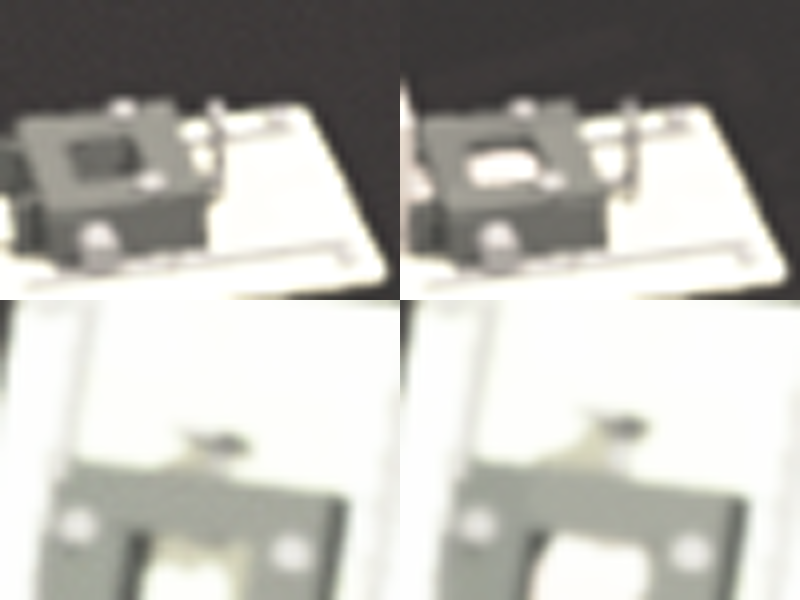

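The pin flag moved 2.3 px in the top view (rows 443→426 of the crop) and 1.75 px in the side view. That is about 4.2–4.4 mm, within the clicked range of 3.5–5 mm, with the robot clear.

```bash
python3 -c "
from rig import ctrl
print(ctrl.sign_off())"
```

```text
the job is handed in; nothing more can be done
None
```

The cartridge is clicked into the catch and held against the seat pin, which the camera views put at about 4.3 mm (clicked range 3.5–5 mm). The gripper is clear, push readings stayed under about 6 N, and I handed the job in at about 24 s; no verdict came back.

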